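# Load and latch a deep-well block on the orbital shaker

### The job

Get the white deep-well block ready for shaking: slide it flat along the shaker's deck, away from the robot, into its channel until it is fully home against the back stop. Then turn the black wing knob clockwise until it clicks past its detent and its steel arm stays across the channel behind the block. Leave everything else on the deck and the bench where it is.

Things in the scene. Friction and masses are not known exactly. Their poses are not given: they have to be found in the camera images.
- shaker: orbital shaker with a grey deck, deck top 70 mm above the bench; fixed, but its place and yaw vary. Origin on the bench; +x runs along the channel, away from the robot, to the back stop; +y to the left. Deck: x -170 to +120 mm, y -155 to +155 mm. The back stop (24 mm tall) has its face at x = 100 mm
- nest (a point): point on the deck (70 mm up) where the centre of the block's underside is when the block is fully home, shaker frame (57, 0) mm; axes parallel to the shaker's
- mouth (a point): centre of the channel's mouth on the deck, at shaker x = 56 mm. The aluminium guides (14 mm tall), inner faces 67 mm left and right of the centre line, run from here to the back stop; towards the robot they flare out to 87 mm either side at shaker x = 2 mm
- block: white deep-well block, a grid of square wells on top, 85.5 mm (x) x 128 mm (y) x 44 mm tall, about 0.3 kg, loose on the deck in front of the channel, 85 to 120 mm short of home, slightly askew and to one side; too wide to grasp. Origin at the centre of its underside, +x towards the back stop
- lock (a joint): angle of the wing knob and its steel arm, rad: 0 = arm points to shaker -x (to the robot), grows clockwise seen from above, 1.571 = stop, arm points to shaker +y, across the channel behind the block. Resistance rises to about 0.3 Nm midway and gives way at about 1.25; beyond that the knob snaps on to its stop and stays, short of it it springs back
- knob (a point): on the knob's vertical axis at mid-height of the wing, 126 mm above the bench, shaker x 4.5, y -112 mm. Wing: black bar 90 mm long (45 each side of the axis), 13 wide, 20 tall (top 136 mm above the bench), over a disc 42 mm across (108 to 118 mm above the bench). Turns with the knob; its -x axis points along the wing and arm
- latch_tip (a point): end of the flat steel arm, 75 mm from the knob's axis, 14 mm wide, 12 mm thick, 94 mm above the bench (24 mm above the deck); turns with the knob
- vial: small capped jar, 36 mm diameter, 55 mm tall, standing on the shaker deck to the left of the channel; origin at the centre of its underside
- tube: blue-capped 50 ml tube, 110 mm long, lying on the deck's left edge; origin underneath its middle
- rack: orange tube rack 90 x 170 mm with seven blue-capped tubes, 118 mm tall, on the bench to the left; origin at the centre of its underside
- tipbox: clear box with a red lid, 87 x 127 x 65 mm, on the bench to the left; origin at the centre of its underside
- bottle_a: clear reagent bottle with blue cap, 80 mm diameter, 165 mm tall, on the bench to the right; origin at the centre of its underside
- bottle_b: amber bottle, 60 mm diameter, 130 mm tall, on the bench to the right; origin at the centre of its underside
- beaker: glass beaker, 72 mm diameter, 85 mm tall, on the bench to the right; origin at the centre of its underside
Things that resemble listed ones, but are neither listed nor needed, are in the scene too. Leave any purple or yellow look-alike of the block alone.

How it is judged (in metres and radians):
On the way, in this order (a step that is already met when the one before it is completed fails the run):
1. the block is fully home in its channel (within 6 mm of the back stop, flat and square) (x of block in the frame of nest above -0.006 m and y of block in the frame of nest between -0.006 and 0.006 m and z of block in the frame of nest below 0.004 m and angle between the x axis of block and the x axis of nest, either way round below 0.06 rad), for 0.2 s.
2. the knob has clicked past its detent to its stop (value of joint lock above 1.45 rad), for 0.2 s.
At the end, for the whole second after the job is handed in: The block lies flat and square in its channel, within 5 mm of the back stop and at rest, and the knob stands past its detent at its stop (above 1.45 rad), its arm behind the block (x of block in the frame of nest above -0.005 m and y of block in the frame of nest between -0.006 and 0.006 m and z of block in the frame of nest below 0.004 m and angle between the x axis of block and the x axis of nest, either way round below 0.06 rad and value of joint lock above 1.45 rad and linear speed of block below 0.02 m/s); the robot touches nothing.
It fails at once if the block is tipped (more than 0.25 rad) (angle between block's own z axis and vertical above 0.25 rad).
It fails at once if another thing on the deck or bench is displaced by more than 30 mm (distance of any of vial, tube, rack, tipbox, bottle_a, bottle_b, beaker from where it was at the start of the episode above 0.03 m).
It also fails if it takes over 61 s, if anything falls off the work surface, if the arm or the gripper's body presses on something with over 40 N, if the wrist force passes 120 N, or if a joint passes its speed limit or range.

### The arm

A 6-joint arm with a two-finger parallel gripper is mounted at the origin on the work surface. World frame = base frame: x ahead of the robot, y to its left, z up, the work surface at z = 0. Lengths are in mm, angles in rad, forces in N, time in s.
With the tool pointing down it reaches from about 350 to 925 mm from the base axis. Payload 6.4 kg.
Tool frame: the origin (TCP) lies on the centre line of the jaws, within the pads' length; the fingertips stand env.finger_overhang ahead of it and the grasp point (between the pads) lies 5 mm behind it (env.finger_overhang is the distance from the TCP to the fingertips, in mm); z points along the fingers, y is the line along which they close (so a half turn about z gives the same grasp; the last joint's range is limited). The gripper opens to 94 mm and grips with 3 to 60 N. Pads are 16 mm wide; open, the fingers measure 119 mm over their backs; the gripper's body (75 mm by 177 mm) begins 78 mm behind the grasp point.
Start: joints at [0.983, 0.245, 1.558, -0, 1.339, -0.174], TCP at [261.358, 595.152, 219.455] pointing down, gripper open.
Joint ranges: [-3.13, 3.13], [-1.02, 2.26], [0.13, 2.54], [-0.95, 4.09], [0.21, 2.88], [-2.74, 2.74]. Speed limits (rad/s): [2.57, 2.57, 3.14, 3.14, 3.14, 3.14].

### API

Orientations are given as a unit quaternion [w, x, y, z].
In Python, from workcell import env, cams gives the robot as it stands.
- The arm moves only by the tool move_arm, never from a script. Its arguments are lists of equal length, an entry for each row: "xyz": the shift along the tool's x, y, z normalised to -1 to 1, where 1 is 250 mm, a list of three; "dr": the turn, a rotation vector about the tool's x, y, z normalised to -1 to 1, where 1 is pi/4 rad, a list of three. In form: {"xyz": [[tx, ty, tz], ...], "dr": [[ax, ay, az], ...]}. A call has 1 to 20 rows; each row shifts and turns the commanded pose from where the row before left it, along the tool's axes as they then stand; what a row does not reach is not made up. A row lasts 1/12 s, in which the tool goes at most 41.7 mm and 7.16 degrees, less where a joint would pass 70% of its speed; a pose out of reach is approached as far as the arm can. A call with a number of a shift or a turn outside -1 to 1 is refused whole. A call with a gripper value outside its range is refused whole. "jaw" is the opening, from 0 (shut) to 1 (fully open), set as the call begins (left out, the last holds). The fingers move at their own pace and stop on an object; "newtons" is the grip in N (left out, the last holds). Time passes only in rows, so rows that do not move let the fingers close. It gives the time, the measured TCP pose, the force, the opening and the grip force at its end, in the units of the state.
- env.state(): the state, without advancing time (a new reading comes with each control period).
- cams.get_image(name): name is "scene" or "side" or "wrist"; returns a dict with "frame" (384x512x3 uint8, blue, green, red), "z_map" (384x512 float32, mm along the optical axis (not along the pixel's ray), 0 where there is no reading), "mtx" (3x3 intrinsics, pixels), "R" (3x3) and "t" (3): a world point X has camera coordinates R X + t. Camera axes: x right, y down, z forward; pixel columns grow to the right and rows downward; lengths in mm; the calibration is good to about 2 mm. A picture is of the moment at which its call begins.
- env.job_done(): hands the job in; it is judged then, once.
Trained networks look in a picture, given as the dict that the camera call returned (one of the last four; its "shot" number tells which), for a name from the list of things; names that differ only in an ending like _2 or _b are one class to them, and where a whole thing is asked for, a point or a joint stands for the part that bears it (a point fixed in the world has none). Each returns a list of dicts, best first, with "conf" (0 to 1); they miss things now and then, are a little off and sometimes report something else, mostly with a low value. They report only what shows in the picture. A call takes as long as a camera call. They do not tell look-alikes from the thing itself.
- cams.recognise(picture, thing): "location" ([x, y, z] in mm, in world coordinates, good to about 4 mm: the middle of the surface that is visible of it).
- cams.cut_out(picture, thing): "mask" (384x512 bool, what is visible of it).
- cams.mark_of(picture, thing): "location" ([x, y, z] in mm, in world coordinates, good to about 4 mm: a listed point, or the origin of a listed thing).
The state is a dict: "t": time; "joint_positions": joint angles; "joint_velocities": joint speeds; "effort": joint torques, N m; "eef_pos": TCP position; "tcp_rot": TCP orientation; "contact_force": force on the tool from outside, world axes, zero at the start; "torque": the same for the moment, N m; "width": opening from 0.0 (shut) to 1.0 (fully open); "gripper_force": force on a finger pad.
Only numpy, scipy, OpenCV 4.12 (cv2) and the standard library are available. Lean on these libraries where they do the work, as an engineer would, in place of code of your own. Each camera call takes 0.05 s, during which the arm holds its last target. There are 200 camera calls.

## Working session

There is one attempt and no reset: what is moved stays moved. The work goes in short steps, Python scripts to look and compute and a tool call to move; the robot and the scene stay as the last step left them, time stands still between calls to the robot, and variables do not carry over. Pictures are saved under pics/ and viewed, at most 10 in all, crops included, and the job is handed in when it is done.

Besides the shell and the picture viewer there is one more tool, called after "Emit:" as name(argument=value, ...) on one line, values as JSON. move_arm: Moves the arm, as the interface text tells. Its arguments: {"type":"object","properties":{"xyz":{"type":"array","items":{"type":"array","items":{"type":"number"}}},"dr":{"type":"array","items":{"type":"array","items":{"type":"number"}}},"jaw":{"type":"number"},"newtons":{"type":"number"}},"required":["xyz","dr"]}

```bash
ls; mkdir -p pics; python3 - <<'E'
from workcell import env,cams
import cv2,numpy as np
s=env.state();print(s['t'],s['eef_pos'],s['tcp_rot'],env.finger_overhang)
P={n:cams.get_image(n) for n in('scene','side')}
cv2.imwrite('pics/a.png',np.hstack([cv2.resize(P[n]['frame'],(400,300)) for n in P]))
cv2.imwrite('pics/scene.png',cv2.resize(P['scene']['frame'],(800,600)))
for n in P:
  for th in('block','knob','latch_tip','mouth','nest','shaker','vial','tube'):
    print(n,th,[(np.round(d['location'],0).tolist(),round(d['conf'],2)) for d in cams.mark_of(P[n],th)][:3])
E
```

```text
pics
0.0 [261.02875943 594.6579212  218.38379997] [-3.35163054e-04  2.05411940e-01  9.78675141e-01 -8.89007060e-04] 14.0
scene block [([564.0, -281.0, -3.0], 0.94), ([286.0, -214.0, 2.0], 0.78), ([291.0, 282.0, -0.0], 0.71)]
scene knob [([581.0, -86.0, 126.0], 0.97)]
scene latch_tip [([504.0, -73.0, 93.0], 0.61)]
scene mouth [([626.0, 29.0, 70.0], 0.96), ([485.0, -431.0, 0.0], 0.75)]
scene nest [([618.0, 25.0, 70.0], 0.58), ([347.0, 486.0, 0.0], 0.34)]
scene shaker [([567.0, 25.0, -2.0], 0.96)]
scene vial [([644.0, 145.0, 70.0], 0.56)]
scene tube [([455.0, 146.0, 74.0], 0.8)]
side block [([292.0, 284.0, 1.0], 0.82), ([291.0, -213.0, -2.0], 0.8), ([563.0, -282.0, 0.0], 0.56)]
side knob [([583.0, -90.0, 124.0], 0.8)]
side latch_tip [([500.0, -74.0, 98.0], 0.62), ([581.0, -89.0, 123.0], 0.36), ([485.0, -427.0, 4.0], 0.36)]
side mouth [([461.0, 142.0, 69.0], 0.71), ([624.0, 27.0, 68.0], 0.61)]
side nest [([620.0, 27.0, 72.0], 0.78), ([626.0, 29.0, 69.0], 0.29), ([521.0, 29.0, 69.0], 0.27)]
side shaker [([565.0, 26.0, -1.0], 0.85)]
side vial [([648.0, 148.0, 70.0], 0.49), ([522.0, 29.0, 69.0], 0.47)]
side tube [([462.0, 145.0, 68.0], 0.82), ([624.0, 27.0, 69.0], 0.41)]
```

View pics/scene.png

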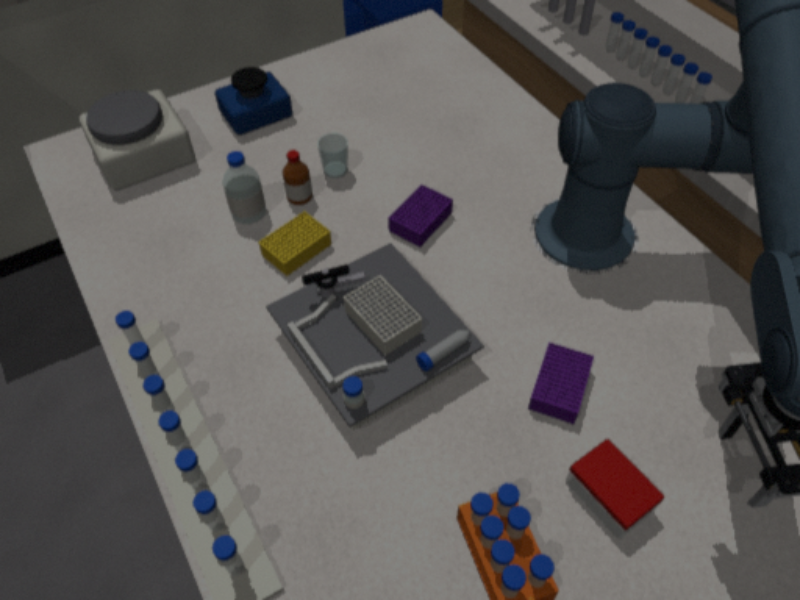

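View pics/a.png

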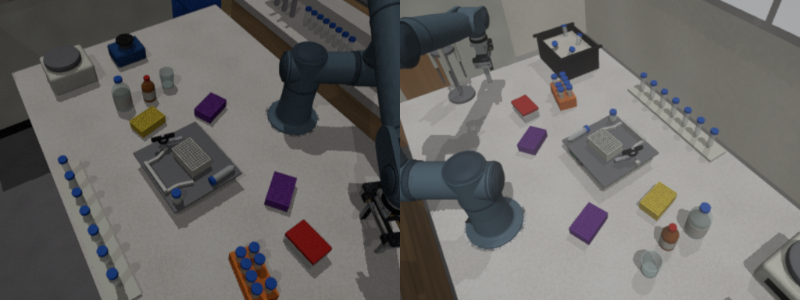

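The white block is at scene (383,313), on the deck in front of the aluminium channel. The look-alikes are purple at (421,214) and (561,381) and yellow at (296,243), all on the bench. Only the white one fits. Next I fit the deck and block from depth, and take an enlarged crop.

```bash
cat > h.py <<'E'
from workcell import env,cams
import cv2,numpy as np
def cloud(p):
    v,u=np.nonzero(p['z_map']>0); z=p['z_map'][v,u]
    c=np.c_[u,v,np.ones_like(u)]@np.linalg.inv(p['mtx']).T*z[:,None]
    return (c-p['t'])@p['R'], p['frame'][v,u]
def rect(X,lo,hi,c,r,k=3):
    """largest blob of points with lo<z<hi near c -> minAreaRect in mm"""
    s=(X[:,2]>lo)&(X[:,2]<hi)&(np.hypot(X[:,0]-c[0],X[:,1]-c[1])<r); Q=X[s,:2]
    im=np.zeros((400,400),np.uint8); ij=((Q-c)/2+200).astype(int); im[ij[:,1],ij[:,0]]=1
    im=cv2.morphologyEx(im,cv2.MORPH_CLOSE,np.ones((5,5)))
    n,l,st,_=cv2.connectedComponentsWithStats(im); b=1+np.argmax(st[1:,4])
    Q=Q[l[ij[:,1],ij[:,0]]==b]
    return cv2.minAreaRect(Q.astype(np.float32)),len(Q),np.median(X[s,2])
E
python3 - <<'E'
from h import *
for n in('scene','side'):
    p=cams.get_image(n); X,_=cloud(p)
    print(n,'deck',rect(X,64,76,np.array([545,20]),240))
    print(n,'block',rect(X,107,121,np.array([525,28]),95))
    m=cams.mark_of(p,'knob'); 
    print('knob',[(np.round(d['location']),d['conf']) for d in m[:2]])
    print('wing',rect(X,128,145,np.array([582,-88]),60))
    print('stop',rect(X,88,99,np.array([668,37]),80))
    for t in 'block','knob':
      for d in cams.recognise(p,t): print(t,np.round(d['location']),d['conf'])
    if n=='scene': cv2.imwrite('pics/crop.png',cv2.resize(p['frame'][150:275,165:315],None,fx=4.5,fy=4.5,interpolation=2))
E
```

```text
scene deck (((542.2109375, 24.4329833984375), (290.99053955078125, 313.2501220703125), 3.4822328090667725), 5600, np.float64(68.49584564351662))
scene block (((521.1452026367188, 28.40188217163086), (87.77688598632812, 133.12417602539062), 6.7948784828186035), 1045, np.float64(111.10078928376134))
knob [(array([582., -88., 126.]), 0.78)]
wing (((578.6982421875, -83.83995056152344), (16.33600616455078, 88.10023498535156), 75.89395141601562), 125, np.float64(133.49164056724993))
stop (((672.8016357421875, 33.999088287353516), (13.021564483642578, 152.0587615966797), 3.223966121673584), 211, np.float64(92.33385703423508))
block [526.  40. 111.] 0.94
block [ 568. -263.   37.] 0.63
block [ 299. -200.   44.] 0.6
knob [580. -77. 116.] 0.7
knob [359. 496.  60.] 0.33
side deck (((539.2123413085938, 21.140777587890625), (290.63751220703125, 312.3411865234375), 3.8032000064849854), 3359, np.float64(68.90364758725634))
side block (((519.0252685546875, 25.331180572509766), (88.71024322509766, 131.2977752685547), 7.578939437866211), 792, np.float64(111.21793969600805))
knob [(array([581., -87., 123.]), 0.69)]
wing (((575.3470458984375, -88.25788879394531), (16.43730354309082, 88.69042205810547), 79.392578125), 114, np.float64(133.8847377445997))
stop (((669.9482421875, 33.4588508605957), (15.664878845214844, 147.30496215820312), 4.473299503326416), 134, np.float64(92.23559464446375))
block [ 286. -217.   42.] 0.96
block [510.  13. 111.] 0.93
block [ 554. -291.   41.] 0.81
block [288. 268.  41.] 0.61
block [549. 435.  60.] 0.21
knob [568. -94. 113.] 0.61
```

View pics/crop.png

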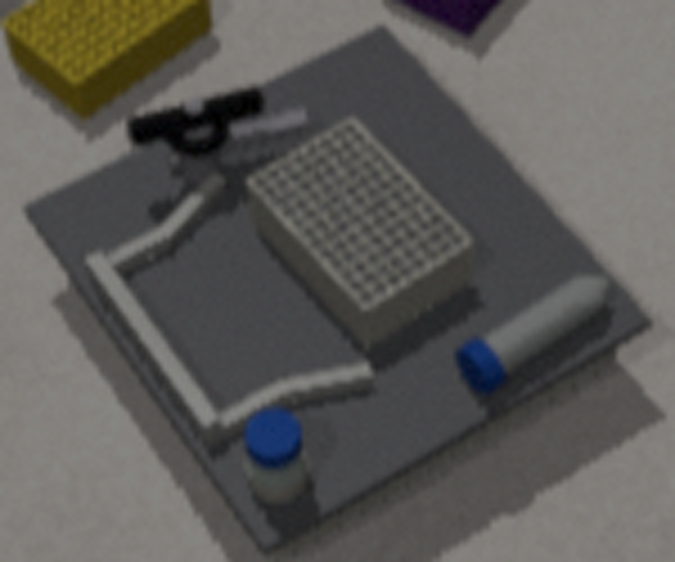

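The crop shows the white block (crop px 360,215) short of the channel. The vial (275,450) and tube (530,335) are clear to the left, and the wing knob (195,115) is to the right with its arm pointing at the robot. The shaker is at about (565.6, 24.4) with yaw 3.7°. The block is about 102 mm short of home, 5 mm to the left and +3.5° askew.

I'll move behind the block, above the deck.

Emit:
move_arm(xyz=[[-0.0873,-0.1022,0],[-0.0873,-0.1022,0],[-0.0873,-0.1022,0],[-0.0873,-0.1022,0],[-0.0873,-0.1022,0],[-0.0873,-0.1022,0],[-0.0873,-0.1022,0],[-0.0873,-0.1022,0],[-0.0873,-0.1022,0],[-0.0873,-0.1022,0],[-0.0873,-0.1022,0],[-0.0873,-0.1022,0],[-0.0873,-0.1022,0],[-0.0873,-0.1022,0],[-0.0873,-0.1022,0],[-0.0873,-0.1022,0],[-0.0873,-0.1022,0],[-0.0873,-0.1022,0]], dr=[[0,0,0],[0,0,0],[0,0,0],[0,0,0],[0,0,0],[0,0,0],[0,0,0],[0,0,0],[0,0,0],[0,0,0],[0,0,0],[0,0,0],[0,0,0],[0,0,0],[0,0,0],[0,0,0],[0,0,0],[0,0,0]], jaw=1)

```text
t: 2.8
eef_pos: [436.4, 14.4, 219.8]
tcp_rot: [0.001, 0.206, 0.979, 0.0]
contact_force: [0.4, 0.6, -0.4]
width: 0.999
gripper_force: 0.0
```

Emit:
move_arm(xyz=[[0,0,0],[0,0,0],[0,0,0],[0,0,0],[0,0,0],[0,0,0],[0,0,0],[0,0,0]], dr=[[0,0,-0.1218],[0,0,-0.1218],[0,0,-0.1218],[0,0,-0.1218],[0,0,-0.1218],[0,0,0],[0,0,0],[0,0,0]])

```text
t: 3.47
eef_pos: [436.2, 16.1, 219.6]
tcp_rot: [0.0, -0.031, 1.0, -0.0]
contact_force: [-0.1, -0.3, -0.3]
width: 1.002
gripper_force: 0.0
```

Emit:
move_arm(xyz=[[0,0,0.064],[0,0,0.064],[0,0,0.064],[0,0,0.064],[0,0,0.064],[0,0,0.064],[0,0,0.064],[0,0,0.06],[0,0,0],[0,0,0]], dr=[[0,0,0],[0,0,0],[0,0,0],[0,0,0],[0,0,0],[0,0,0],[0,0,0],[0,0,0],[0,0,0],[0,0,0]])

```text
t: 4.3
eef_pos: [435.7, 16.3, 92.1]
tcp_rot: [-0.001, -0.032, 0.999, 0.0]
contact_force: [0.1, 0.3, 1.1]
width: 1.003
gripper_force: 0.0
```

Emit:
move_arm(xyz=[[-0.024,0,0],[-0.024,0,0],[-0.024,0,0],[-0.024,0,0],[-0.024,0,0],[-0.024,0,0],[-0.024,0,0],[-0.024,0,0],[-0.024,0,0],[-0.024,0,0],[-0.024,0,0],[-0.024,0,0],[-0.024,0,0],[-0.024,0,0]], dr=[[0,0,0],[0,0,0],[0,0,0],[0,0,0],[0,0,0],[0,0,0],[0,0,0],[0,0,0],[0,0,0],[0,0,0],[0,0,0],[0,0,0],[0,0,0],[0,0,0]])

```text
t: 5.47
eef_pos: [520.5, 21.5, 92.4]
tcp_rot: [-0.0, -0.032, 0.999, 0.0]
contact_force: [-3.9, -1.2, 2.8]
width: 0.997
gripper_force: 1.6
```

Emit:
move_arm(xyz=[[-0.012,0,0],[-0.012,0,0],[-0.012,0,0],[-0.012,0,0],[-0.012,0,0],[-0.012,0,0],[-0.012,0,0],[-0.012,0,0],[-0.012,0,0],[-0.012,0,0],[-0.012,0,0],[-0.012,0,0],[-0.012,0,0],[-0.012,0,0]], dr=[[0,0,0],[0,0,0],[0,0,0],[0,0,0],[0,0,0],[0,0,0],[0,0,0],[0,0,0],[0,0,0],[0,0,0],[0,0,0],[0,0,0],[0,0,0],[0,0,0]])

```text
t: 6.63
eef_pos: [561.7, 23.8, 92.3]
tcp_rot: [-0.001, -0.032, 0.999, -0.0]
contact_force: [-5.7, -2.7, 3.3]
width: 1.002
gripper_force: 2.7
```

```bash
python3 - <<'E'
from h import *
for n in('scene','side'):
    p=cams.get_image(n); X,_=cloud(p)
    print(n,'block',rect(X,107,118,np.array([605,28]),85))
    cv2.imwrite(f'pics/b_{n}.png',p['frame'])
p=cv2.imread('pics/b_scene.png'); q=cv2.imread('pics/b_side.png')
cv2.imwrite('pics/b.png',np.hstack([cv2.resize(p[130:280,140:340],(400,300)),cv2.resize(q[130:280,200:400],(400,300))]))
E
```

```text
scene block (((605.4525146484375, 31.39630126953125), (105.1349105834961, 132.2450714111328), 4.046632766723633), 1119, np.float64(110.8826740453654))
side block (((609.127197265625, -27.651416778564453), (107.86150360107422, 35.482601165771484), 15.360279083251953), 169, np.float64(111.4244038079783))
```

View pics/b.png

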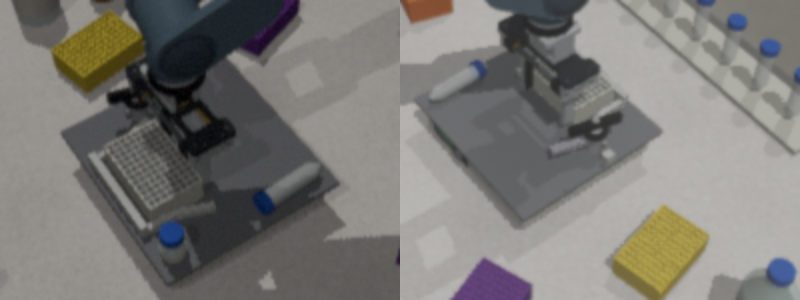

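The block is square in the channel (left view, about 150,170), near the back stop. I push the rest until the force rises.

Emit:
move_arm(xyz=[[-0.008,0,0],[-0.008,0,0],[-0.008,0,0],[-0.006,0,0],[0,0,0]], dr=[[0,0,0],[0,0,0],[0,0,0],[0,0,0],[0,0,0]])

```text
t: 7.15
eef_pos: [569.8, 24.8, 92.4]
tcp_rot: [0.0, -0.032, 0.999, 0.0]
contact_force: [-2.6, -0.3, -0.1]
width: 1.002
gripper_force: 0.7
```

Emit:
move_arm(xyz=[[-0.006,0,0],[-0.006,0,0],[0,0,0],[0,0,0]], dr=[[0,0,0],[0,0,0],[0,0,0],[0,0,0]])

```text
t: 7.48
eef_pos: [570.8, 25.0, 92.4]
tcp_rot: [-0.002, -0.032, 0.999, 0.0]
contact_force: [-9.5, -1.7, 5.8]
width: 1.001
gripper_force: 5.0
```

Emit:
move_arm(xyz=[[-0.006,0,0],[-0.006,0,0],[0,0,0],[0,0,0],[0,0,0]], dr=[[0,0,0],[0,0,0],[0,0,0],[0,0,0],[0,0,0]])

```text
t: 7.9
eef_pos: [570.8, 25.1, 92.5]
tcp_rot: [-0.007, -0.032, 0.999, 0.0]
contact_force: [-23.9, -1.9, 16.7]
width: 1.005
gripper_force: 11.4
```

Emit:
move_arm(xyz=[[0.04,0,0],[0.08,0,0],[0.08,0,0],[0.08,0,0],[0.08,0,-0.1],[0.08,0,-0.1],[0.08,0,-0.1],[0.08,0,-0.1],[0,0,-0.1],[0,0,0],[0,0,0]], dr=[[0,0,0],[0,0,0],[0,0,0],[0,0,0],[0,0,0],[0,0,0],[0,0,0],[0,0,0],[0,0,0],[0,0,0],[0,0,0]])

```text
t: 8.82
eef_pos: [427.2, 15.4, 219.2]
tcp_rot: [0.003, -0.032, 0.999, -0.0]
contact_force: [0.3, 0.1, -0.8]
width: 0.999
gripper_force: 0.0
```

```bash
python3 - <<'E'
from h import *
for n in('scene','side'):
    p=cams.get_image(n); X,_=cloud(p)
    print(n,'block',rect(X,107,118,np.array([622,28]),85))
    print(n,'deck',rect(X,64,76,np.array([545,20]),240))
    print('wing',rect(X,128,145,np.array([580,-88]),60))
    for t in('knob','block','latch_tip'):print(t,[(np.round(d['location']),d['conf']) for d in cams.mark_of(p,t)[:4]])
    cv2.imwrite(f'pics/c_{n}.png',p['frame'])
p=cv2.imread('pics/c_scene.png'); q=cv2.imread('pics/c_side.png')
cv2.imwrite('pics/c.png',np.hstack([cv2.resize(p[130:280,140:340],(400,300)),cv2.resize(q[130:280,200:400],(400,300))]))
E
```

```text
scene block (((623.7464599609375, 31.905567169189453), (87.31265258789062, 131.26336669921875), 3.8869736194610596), 1095, np.float64(110.99164746409758))
scene deck (((541.502197265625, 25.183868408203125), (291.69024658203125, 313.5848083496094), 3.219857931137085), 5719, np.float64(68.48666465201022))
wing (((578.9851684570312, -84.00914001464844), (16.1322021484375, 88.7125244140625), 79.5681381225586), 127, np.float64(133.13740144592904))
knob [(array([580., -85., 124.]), 0.87)]
block [(array([621.,  30.,  68.]), 0.93), (array([ 565., -281.,   -4.]), 0.86), (array([293., 282.,   0.]), 0.73), (array([ 285., -214.,    1.]), 0.64)]
latch_tip [(array([506., -74.,  92.]), 0.81), (array([616.,  32.,  71.]), 0.29)]
side block (((621.4689331054688, 30.47933578491211), (89.05217742919922, 133.87535095214844), 3.453054666519165), 720, np.float64(111.4170896105301))
side deck (((539.7699584960938, 20.730850219726562), (290.86920166015625, 312.553466796875), 3.4952542781829834), 3925, np.float64(68.8105666492799))
wing (((576.03955078125, -88.63063049316406), (16.26857566833496, 89.53626251220703), 80.76742553710938), 118, np.float64(133.64189002135134))
knob [(array([582., -88., 124.]), 0.69), (array([567., 487.,  -2.]), 0.27)]
block [(array([ 562., -280.,    0.]), 0.89), (array([295., 282.,   2.]), 0.68), (array([ 289., -210.,    1.]), 0.66), (array([623.,  32.,  70.]), 0.57)]
latch_tip [(array([501., -77.,  98.]), 0.65)]
```

View pics/c.png

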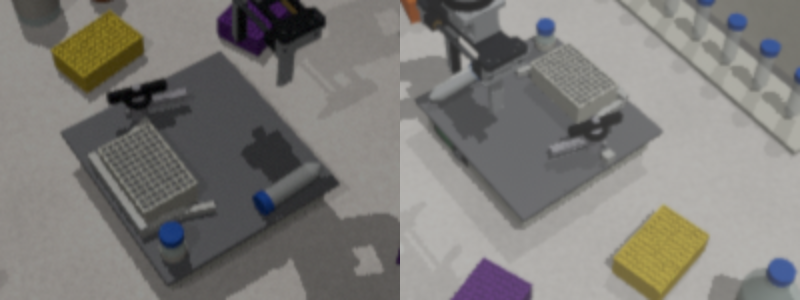

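The block is home, square to the channel, at about (622.6, 31). The wing points about −9° in world, so the lock starts at roughly 0.2 rad. Next I go over the knob.

Emit:
move_arm(xyz=[[-0.0726,-0.0554,0],[-0.0726,-0.0554,0],[-0.0726,-0.0554,0],[-0.0726,-0.0554,0],[-0.0726,-0.0554,0],[-0.0726,-0.0554,0],[-0.0726,-0.0554,0],[-0.0726,-0.0554,0],[0,0,0],[0,0,0],[0,0,0],[0,0,0]], dr=[[0,0,0],[0,0,0],[0,0,0],[0,0,0],[0,0,0],[0,0,0],[0,0,0],[0,0,0],[0,0,0.14],[0,0,0.14],[0,0,0],[0,0,0]], jaw=0.5)

```text
t: 10.22
eef_pos: [577.6, -85.7, 216.8]
tcp_rot: [-0.0, 0.076, 0.997, 0.0]
contact_force: [0.3, -0.1, -0.2]
width: 0.5
gripper_force: 0.0
```

```bash
python3 - <<'E'
from h import *
p=cams.get_image('wrist'); X,_=cloud(p)
s=env.state();print(s['eef_pos'],s['tcp_rot'])
print('wing',rect(X,128,145,np.array([580,-86]),60))
for t in('knob',):print(t,[(np.round(d['location']),d['conf']) for d in cams.mark_of(p,t)[:4]])
cv2.imwrite('pics/w.png',p['frame'])
E
```

```text
[577.55314028 -85.67645392 217.03559789] [-3.08417739e-04  7.62861809e-02  9.97085913e-01  7.51686454e-05]
wing (((577.2011108398438, -87.5919418334961), (12.985902786254883, 89.03954315185547), 77.85326385498047), 1408, np.float64(135.45930918689032))
knob [(array([579., -84., 129.]), 0.63)]
```

View pics/w.png

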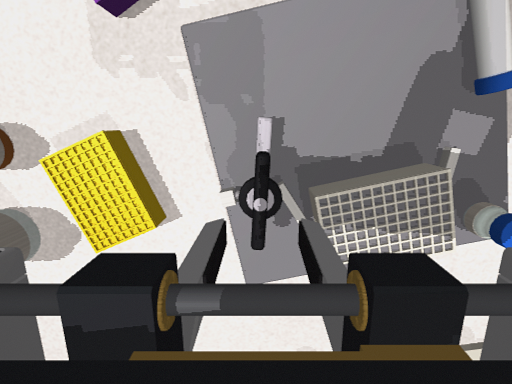

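The wing shows at wrist px (260,200), centred at (577.2, −87.6), with its axis at −12°. I fine-align, descend and grip.

Emit:
move_arm(xyz=[[0,-0.0078,0],[0,0,0.041],[0,0,0.041],[0,0,0.041],[0,0,0.041],[0,0,0.041],[0,0,0.041],[0,0,0.041],[0,0,0.041],[0,0,0],[0,0,0]], dr=[[0,0,0.075],[0,0,0],[0,0,0],[0,0,0],[0,0,0],[0,0,0],[0,0,0],[0,0,0],[0,0,0],[0,0,0],[0,0,0]])

```text
t: 11.23
eef_pos: [577.0, -87.5, 134.6]
tcp_rot: [-0.001, 0.107, 0.994, 0.0]
contact_force: [0.5, 0.4, 0.1]
width: 0.499
gripper_force: 0.0
```

Emit:
move_arm(xyz=[[0,0,0],[0,0,0],[0,0,0],[0,0,0],[0,0,0],[0,0,0],[0,0,0],[0,0,0],[0,0,0],[0,0,0]], dr=[[0,0,0],[0,0,0],[0,0,0],[0,0,0],[0,0,0],[0,0,0],[0,0,0],[0,0,0],[0,0,0],[0,0,0]], jaw=0, newtons=60)

```text
t: 12.07
eef_pos: [577.6, -87.7, 135.7]
tcp_rot: [0.0, 0.107, 0.994, -0.0]
contact_force: [-0.9, 0.0, 2.1]
width: 0.133
gripper_force: 60.0
```

Emit:
move_arm(xyz=[[0,0,0],[0,0,0],[0,0,0],[0,0,0],[0,0,0],[0,0,0],[0,0,0],[0,0,0],[0,0,0],[0,0,0],[0,0,0],[0,0,0]], dr=[[0,0,0.1],[0,0,0.1],[0,0,0.1],[0,0,0.1],[0,0,0.1],[0,0,0.1],[0,0,0.1],[0,0,0.1],[0,0,0.1],[0,0,0.1],[0,0,0.1],[0,0,0]])

```text
t: 13.07
eef_pos: [577.5, -87.9, 135.8]
tcp_rot: [0.0, 0.514, 0.858, -0.0]
contact_force: [-1.7, 1.5, 8.2]
width: 0.131
gripper_force: 60.0
```

```bash
python3 - <<'E'
from h import *
p=cams.get_image('wrist'); X,_=cloud(p)
s=env.state();print(s['eef_pos'],s['tcp_rot'],s['torque'],s['width'])
print('wing',rect(X,124,139,np.array([577,-87]),55))
E
```

```text
[577.47885147 -87.84236362 135.68915819] [ 1.81575094e-04  5.12678126e-01  8.58580859e-01 -1.20519746e-04] [-0.12878798  0.09592595  0.06316126] 0.13458072349576078
wing (((574.4515380859375, -82.15228271484375), (34.74863815307617, 75.07191467285156), 11.555119514465332), 2760, np.float64(135.49719772043946))
```

Emit:
move_arm(xyz=[[0,0,0],[0,0,0],[0,0,0],[0,0,0],[0,0,0],[0,0,0],[0,0,0],[0,0,0],[0,0,0],[0,0,0]], dr=[[0,0,0.09],[0,0,0.09],[0,0,0.09],[0,0,0.09],[0,0,0.09],[0,0,0.09],[0,0,0.04],[0,0,0],[0,0,0],[0,0,0]])

```text
t: 13.95
eef_pos: [577.3, -87.9, 135.7]
tcp_rot: [0.0, 0.693, 0.721, -0.0]
contact_force: [-2.6, -0.8, 4.7]
width: 0.135
gripper_force: 60.1
```

```bash
python3 - <<'E'
from h import *
s=env.state();q=s['tcp_rot'];print(s['eef_pos'],2*np.degrees(np.arctan2(q[2],q[1]))-90,s['torque'],s['width'])
E
```

```text
[577.32531081 -87.92944461 135.72433   ] 2.236951305985656 [-0.24658175  0.54384399  0.32068725] 0.1347077304960003
```

Emit:
move_arm(xyz=[[0,0,0],[0,0,0],[0,0,0],[0,0,0],[0,0,0],[0,0,0],[0,0,-0.06],[0,0,-0.08],[0,0,-0.1],[0,0,-0.1],[0,0,-0.1],[0,0,0],[0,0,0],[0,0,0]], dr=[[0,0,0],[0,0,0],[0,0,0],[0,0,0],[0,0,0],[0,0,0],[0,0,0],[0,0,0],[0,0,0],[0,0,0],[0,0,0],[0,0,0],[0,0,0],[0,0,0]], jaw=0.45)

```text
t: 15.12
eef_pos: [576.8, -87.5, 244.1]
tcp_rot: [-0.001, 0.694, 0.72, -0.0]
contact_force: [-0.5, 1.0, 0.1]
width: 0.45
gripper_force: 0.0
```

```bash
python3 - <<'E'
from h import *
p=cams.get_image('wrist'); X,_=cloud(p)
print('wing',rect(X,128,139,np.array([577,-87]),55)); cv2.imwrite('pics/e_w.png',p['frame'])
for n in('scene','side'):
    q=cams.get_image(n); Y,_=cloud(q); print(n,rect(Y,107,118,np.array([622,28]),85))
    print([(np.round(d['location']),d['conf']) for d in cams.mark_of(q,'latch_tip')[:2]])
cv2.imwrite('pics/e.png',np.hstack([cv2.resize(p['frame'],(400,300)),cv2.resize(q['frame'][130:280,200:400],(400,300))]))
print(env.state()['contact_force'])
E
```

```text
wing (((578.0711669921875, -87.43141174316406), (13.007750511169434, 89.04205322265625), 3.3906543254852295), 1169, np.float64(135.4710194134565))
scene (((623.4484252929688, 32.38557434082031), (87.24739074707031, 131.63198852539062), 3.6043758392333984), 1100, np.float64(110.76087518024133))
[]
side (((621.0360717773438, 29.749542236328125), (88.20927429199219, 133.5850372314453), 3.8040456771850586), 511, np.float64(111.39589202404673))
[(array([570., -14.,  97.]), 0.78)]
[ 0.93112976 -0.25767243  0.82980394]
```

View pics/e.png

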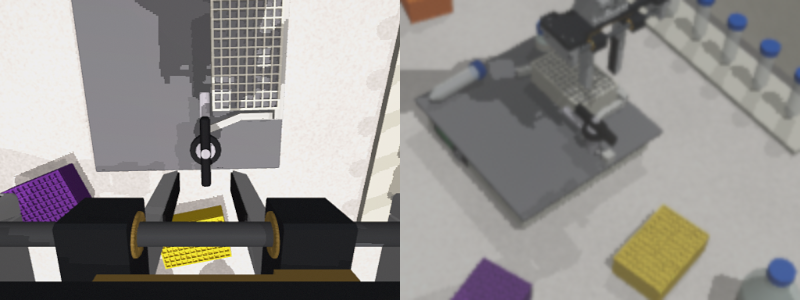

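The wing now stands at 93.4° in world against a shaker yaw of 3.6°, so it is at its stop. The arm lies behind the block (wrist px 205,105), the block is square at home, and the gripper is clear.

```bash
python3 -c "
from workcell import env
print(env.job_done())"
```

```text
the job is handed in; nothing more can be done
None
```

I slid the white block home against the back stop and turned the wing knob to its stop, so its steel arm lies across the channel behind the block. I then handed the job in at about 15 s; no verdict came back.

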